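# Set the thumbwheel kitchen timer to its tab and start it

### The arm

A 7-joint arm with a two-finger parallel gripper is mounted at the origin on the work surface. World frame = base frame: x ahead of the robot, y to its left, z up, the work surface at z = 0. Lengths are in m, angles in rad, forces in N, time in s.
With the tool pointing down it reaches from about 0.35 to 0.9 m from the base axis. Payload 8.1 kg.
Tool frame: the origin (TCP) lies at the very end of the fingers, on their centre line; the grasp point (between the pads) lies 19 mm behind it (grasp_offset is the distance from the TCP to the grasp point, in m); z points along the fingers, y is the line along which they close (so a half turn about z gives the same grasp; the last joint's range is limited). The gripper opens to 92 mm and grips with 3 to 60 N. Pads are 19 mm wide; open, the fingers measure 130 mm over their backs; the gripper's body (75 mm by 190 mm) begins 47 mm behind the grasp point.
Start: joints at [-1.243, 0.434, 0.025, 1.573, -0.012, 1.134, -0.075], TCP at [0.261, 0.568, 0.227] pointing down, gripper open.
Joint ranges: [-2.62, 2.62], [-0.44, 2.09], [-1.27, 1.32], [0.08, 2.57], [-1.32, 4.46], [0.12, 2], [-2.74, 2.74]. Speed limits (rad/s): [2.22, 2.22, 3.01, 3.01, 3.14, 3.14, 3.14].

### API

Orientations are given as a rotation vector (axis times angle).
In Python, from cell import observe, get_image, camera_params, sign_off, silhouettes, grasp_offset gives the robot as it stands. The module is installed in compiled form; this text tells all that it offers.
- The arm moves only by the tool jog_arm, never from a script. Its argument "motion" is a list that holds one entry, the list of rows, each a list of 7 numbers: the shift along the tool's x, y, z in m, then the turn, a rotation vector about the tool's x, y, z in rad, then the closure, from -1 (fully open) to 1 (shut), so that 0 is half open. In form: [[[dx, dy, dz, wx, wy, wz, hand], ...]]. A call has 1 to 10 rows; each row is the pose to reach, as a shift and turn from the pose commanded when the call began, along the tool's axes at that moment; what a row does not reach only later rows make up. A row lasts 1/12 s, in which the tool goes at most 41.7 mm and 7.16 degrees, less where a joint would pass 70% of its speed; a pose out of reach is approached as far as the arm can. A call with a gripper value outside its range is refused whole. The fingers move at their own pace and stop on an object; "force" is the grip in N (left out, the last holds). Time passes only in rows, so rows that repeat a pose let the fingers close. It gives the time, the measured TCP pose, the force, the opening and the grip force at its end, in the units of the state.
- observe(): the state, without advancing time (a new reading comes with each control period).
- get_image(name): name is "side" or "top"; returns the picture (400x640x3 uint8, red, green, blue); there is no depth.
- camera_params(name): a dict with "vertical_fov" (degrees; the focal length in pixels is half the picture's height over the tangent of half this angle, whatever the lens; pixels are square), "cx", "cy" (the principal point, pixels), "T" (4x4, takes a point from camera to world coordinates). Camera axes: x right, y down, z forward; pixel columns grow to the right and rows downward; lengths in m; the calibration is good to about 2 mm. A picture is of the moment at which its call begins. camera_params takes no time and is no camera call.
- sign_off(): hands the job in; it is judged then, once.
Trained networks look in the newest picture that a camera, given by its name, has taken for a name from the list of things; names that differ only in an ending like _2 or _b are one class to them, and where a whole thing is asked for, a point or a joint stands for the part that bears it (a point fixed in the world has none). Each returns a list of dicts, best first, with "p" (0 to 1); they miss things now and then, are a little off and sometimes report something else, mostly with a low value. They report only what shows in the picture. A call takes as long as a camera call.
- silhouettes(query, camera): "mask" (400x640 bool, what is visible of it) and "pixel" ([column, row] in pixels, amid what is visible of it).
The state is a dict: "clock": time; "joints": joint angles; "dq": joint speeds; "joint_efforts": joint torques, N m; "position": TCP position; "ee_rot": TCP orientation; "force": force on the tool from outside, world axes, zero at the start; "ft_torque": the same for the moment, N m; "width": opening from 0.0 (shut) to 1.0 (fully open); "gripper_force": force on a finger pad.
Only numpy, scipy, OpenCV 4.12 (cv2) and the standard library are available. Lean on these libraries where they do the work, as an engineer would, in place of code of your own. Each camera call takes 0.05 s, during which the arm holds its last target. There are 200 camera calls.

### The job

The kimchi brine needs timing: roll the kitchen timer's edge thumbwheel gently with one fingertip until the black pointer stands in line with the tooth of the little steel tab on the scale, then press the timer's round button down and let it come up again to start it. Press only lightly (never above 15 N), do not press the button before the pointer is set, and leave the tab and everything else on the board where they are.

Things in the scene. Friction and masses are not known exactly. Their poses are not given: they have to be found in the camera images.
- timer: Flat white plastic kitchen timer, 100 (x) by 150 (y) by 36 mm high, stuck to the board by suction feet. Origin: centre of its underside; z up; offsets below are in its frame. In the -x half of its top: thumbwheel (y = +30 mm) and round button (y = -45 mm). In the +x half: a scale along y. Nothing on it stands over 22 mm above the top face. Pressing it over 15 N fails.
- wheel_slot (a point): Centre of the thumbwheel's slot on the timer's top face, timer frame (-22, 30, 36) mm. Only the upper rim of the wheel (16 mm radius, 11 mm thick, axle along timer x) shows. The rim's top is directly above this point, 3 to 11 mm above the face: this height varies from start to start and is not measured, so find it by feel. The wheel is rigid and does not give.
- thumbwheel (a joint): Angle of the ribbed thumbwheel, rad, 0 to 5, starts at 0. Lay a fingertip on the rim's top and draw it toward the timer's +y to raise it, -y to lower it; it stays where left. Turning takes about 2 N along the rim: a fingertip lighter than about 5 N slips; 8 to 10 N holds. Each rad (16 mm of rim travel) moves the pointer 12 mm the same way.
- pointer (a joint): Position of the pointer along the scale, in m: 0 to 0.060, growing toward the timer's +y. It starts at 0. It is driven by the thumbwheel only.
- pointer_tip (a point): Top centre of the pointer, a black upright fin 10 mm (x) by 3 mm (y) by 8 mm high standing on the scale. In the timer frame it is at (29, -30 + pointer, 44) mm.
- marker (a joint): Position of the tab along the same scale, in m, same zero and direction as the pointer: pointer = marker means that the two are in line. It starts anywhere from 0.022 to 0.044 and must not be moved.
- marker_tooth (a point): Top of the 3 mm wide tooth of the small steel tab (10 by 14 mm, 6 mm high) that sits beside the scale on its +x side, its tooth pointing at the scale. In the timer frame it is at (36.5, -30 + marker, 42) mm. The pointer can pass by it.
- start_button (a joint): Travel of the spring start button, in m: 0 up, 0.006 fully down. Down is 5 N. It counts as pressed beyond 0.004, and springs up when let go.
- start_button_top (a point): Centre of the top of the start button, a round white plastic button of 13 mm radius in a grey round housing (21 mm radius, 12 mm high), timer frame (-22, -45, 58) mm, pressed straight down.
- board: Walnut cutting board 320 (x) by 460 (y) by 20 mm, fixed on the table; origin at the centre of its underside. Timer, jar, mug, whisk, tongs, bowl and jar lid are on it.
- jar: Glass jar with a steel screw-top lid, 72 mm wide, 115 mm high, at one far corner of the board; origin at the centre of its underside. Leave alone.
- mug: Teal ceramic mug, 78 mm wide, 90 mm high, at the other far corner of the board; origin at the centre of its underside. Leave alone.
- whisk: Steel whisk, about 210 mm long and up to 45 mm high, lying along the far edge of the board; origin under its neck. Leave alone.
- tongs: Blue plastic tongs, 210 mm long, 50 mm wide, 12 mm high, lying at the board's left (+y) side; origin under their middle. Leave alone.
- sauce_bowl: Small white ceramic bowl, 68 mm wide, 30 mm high, at the near right of the board; origin at the centre of its underside. Leave alone.
- jar_lid: Spare steel jar lid, a disc 66 mm wide, 14 mm high, at the right (-y) side of the board; origin at the centre of its underside. Leave alone.

How it is judged:
On the way, in this order (a step that is already met when the one before it is completed fails the run):
1. the pointer stands in line with the tab's tooth (within 3 mm), the button still up (y of pointer_tip in the frame of marker_tooth between -0.003 and 0.003 m and value of joint start_button below 0.002 m and contact force between the fingers and anything else below 0.1 N), for 0.2 s.
2. the start button is pressed down (more than 4 of its 6 mm) with the pointer in line (y of pointer_tip in the frame of marker_tooth between -0.003 and 0.003 m and value of joint start_button above 0.004 m), for 0.05 s.
At the end, for the whole second after the job is handed in: The pointer rests within 3 mm of the tab's tooth along the scale, and the start button, once pressed down after the pointer was set, has come up again (within 1.5 mm of its top) (y of pointer_tip in the frame of marker_tooth between -0.003 and 0.003 m and value of joint start_button below 0.0015 m and velocity of joint pointer between -0.002 and 0.002 m/s); the robot touches nothing.
It fails at once if the fingers press on anything, or the arm on the timer, with more than 15 N (contact force between the fingers and anything else above 15 N or contact force between the arm and timer above 15 N).
It fails at once if the start button is pressed while the pointer is not in line with the tab (value of joint start_button above 0.003 m and (y of pointer_tip in the frame of marker_tooth above 0.004 m or y of pointer_tip in the frame of marker_tooth below -0.004 m)).
It fails at once if the steel tab is moved along the scale by more than 3 mm (distance of marker_tooth from where it was at the start of the episode above 0.003 m).
It fails at once if the jar, mug, whisk, tongs, bowl or jar lid is moved more than 20 mm (distance of any of jar, mug, whisk, tongs, sauce_bowl, jar_lid from where it was at the start of the episode above 0.02 m).
It also fails if it takes over 61 s, if anything falls off the work surface, if the arm or the gripper's body presses on something with over 40 N, if the wrist force passes 120 N, or if a joint passes its speed limit or range.

## Working session

There is one attempt and no reset: what is moved stays moved. The work goes in short steps, Python scripts to look and compute and a tool call to move; the robot and the scene stay as the last step left them, time stands still between calls to the robot, and variables do not carry over. Pictures are saved under pics/ and viewed, at most 10 in all, crops included, and the job is handed in when it is done.

Besides the shell and the picture viewer there is one more tool, called after "Request:" as name([rows], argument=value, ...), one row to a line, values as JSON. jog_arm: Moves the arm, as the interface text tells. Its arguments: {"type":"object","properties":{"motion":{"type":"array"},"force":{"type":"number"}},"required":["motion"]}

```bash
mkdir -p pics; python3 - <<'E'
from cell import *
import cv2,numpy as np
s=observe(); print({k:np.round(v,3).tolist() for k,v in s.items()})
for c in("top","side"):
    im=get_image(c); cv2.imwrite(f"pics/{c}0.png",im[:,:,::-1]); p=camera_params(c); print(c,p['vertical_fov'],p['cx'],p['cy'],np.round(p['T'],4).tolist())
    for q in("timer","pointer_tip","marker_tooth","wheel_slot","start_button_top","board"):
        r=silhouettes(q,c)
        for d in r[:2]:
            m=d['mask']; print(q,round(d['p'],2),np.round(d['pixel'],1),m.sum(), cv2.boundingRect(m.astype(np.uint8)))
E
```

```text
{'clock': 0.0, 'joints': [-1.243, 0.435, 0.025, 1.574, -0.012, 1.134, -0.075], 'dq': [0.001, 0.001, 0.0, 0.002, 0.001, -0.001, 0.001], 'joint_efforts': [-0.001, -66.782, 0.985, -31.446, -0.061, 0.043, 0.0], 'position': [0.261, 0.567, 0.226], 'ee_rot': [-0.672, -3.069, 0.002], 'force': [-0.561, -0.177, -0.444], 'ft_torque': [-0.023, 0.071, -0.042], 'gripper_force': 0.0, 'width': 0.998}
top 53.43384813055823 324.29243628244575 199.93166461959004 [[-0.0026, -0.9995, 0.0316, 0.5516], [-0.9999, 0.0022, -0.0122, 0.0483], [0.0121, -0.0317, -0.9994, 0.7647], [0.0, 0.0, 0.0, 1.0]]
timer 0.62 [317.8 241.1] 4495 (270, 202, 95, 76)
pointer_tip 0.41 [399.7 137.2] 1829 (377, 113, 50, 50)
marker_tooth 0.63 [303.3 220.9] 33 (299, 218, 7, 6)
wheel_slot 0.57 [315.5 242. ] 4545 (271, 202, 93, 76)
start_button_top 0.59 [347.2 246.8] 154 (338, 238, 15, 14)
board 0.74 [303.1 209.8] 28713 (183, 116, 261, 202)
side 50.853173818261254 320.96734497901394 205.83206362241347 [[0.8107, -0.39, 0.4367, 0.2213], [-0.5854, -0.529, 0.6143, -0.446], [-0.0086, -0.7537, -0.6572, 0.6104], [0.0, 0.0, 0.0, 1.0]]
timer 0.86 [288.  235.5] 3764 (242, 202, 92, 71)
pointer_tip 0.27 [335.2 303.2] 1217 (312, 286, 42, 37)
wheel_slot 0.88 [289.6 240.3] 3669 (242, 203, 92, 70)
start_button_top 0.69 [299.7 238. ] 155 (292, 233, 14, 13)
board 0.87 [319.1 255. ] 18195 (177, 164, 269, 195)
```

```bash
python3 - <<'E'
import cv2
a=cv2.imread("pics/top0.png"); b=cv2.imread("pics/side0.png")
cv2.imwrite("pics/top0c.png",cv2.resize(a[190:290,255:385],None,fx=6,fy=6,interpolation=cv2.INTER_CUBIC))
cv2.imwrite("pics/side0c.png",cv2.resize(b[190:290,230:360],None,fx=6,fy=6,interpolation=cv2.INTER_CUBIC))
E
```

```text
(no output)
```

View pics/top0.png

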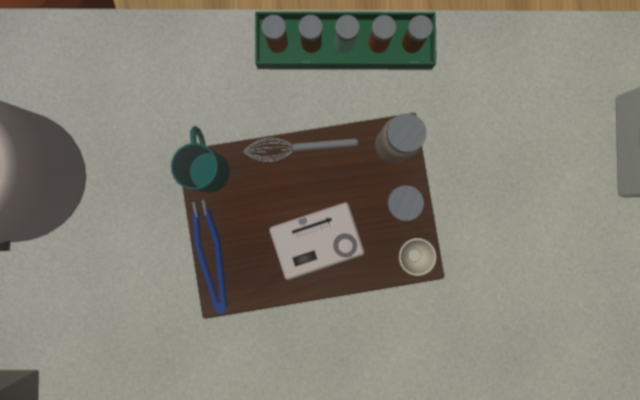

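View pics/top0c.png

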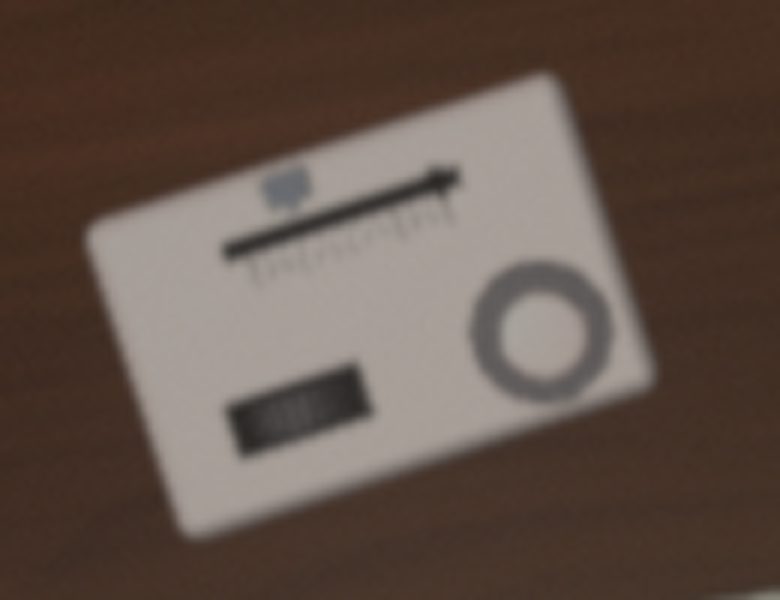

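View pics/side0c.png

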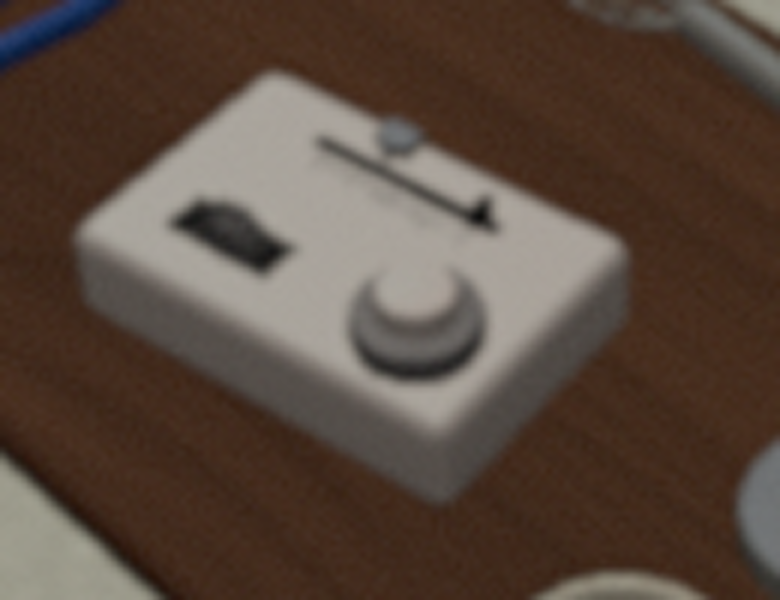

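```bash
cat >h.py <<'E'
import numpy as np
from cell import *
from scipy.optimize import least_squares
from scipy.spatial.transform import Rotation as R
def proj(P,c):
    p=camera_params(c); f=200/np.tan(np.radians(p['vertical_fov']/2)); T=p['T']
    q=(np.asarray(P)-T[:3,3])@T[:3,:3]
    return np.stack([f*q[:,0]/q[:,2]+p['cx'],f*q[:,1]/q[:,2]+p['cy']],1)
def world(P,v):
    c,s=np.cos(v[2]),np.sin(v[2]); P=np.asarray(P,float)/1000
    return np.stack([v[0]+c*P[:,0]-s*P[:,1],v[1]+s*P[:,0]+c*P[:,1],P[:,2]+.02],1)
E
cat >fit.py <<'E'
from h import *
top=np.array([[90,228],[550,73],[655,380],[190,537],[542,332],[299,410],[442,180],[292,205]])/6+[255-.42,190-.42]
side=np.array([[275,72],[628,245],[440,432],[75,230],[414,293],[234,238],[485,200],[400,150]])/6+[230-.42,190-.42]
def obj(m): return [[50,75,36],[50,-75,36],[-50,-75,36],[-50,75,36],[-22,-45,58],[-22,30,38],[29,-30,44],[36.5,-30+m,42]]
w=np.array([.6]*4+[1,.8,1,1])
def res(v):
    W=world(obj(v[3]),v); o=[]
    return np.concatenate([((proj(W,'top')-top)*w[:,None]).ravel(),((proj(W,'side')-side)*w[:,None]*.8).ravel(), [ ]])
r=least_squares(res,[.5,.05,.2,33],x_scale=[.1,.1,.1,10],loss='soft_l1')
print(np.round(r.x,4)); print(np.round(res(r.x).reshape(2,8,2),2).tolist())
np.save('pose.npy',r.x)
W=world([[-22,30,36],[-22,-45,58],[29,-30,44],[36.5,-30+r.x[3],42]],r.x);print(np.round(W,4))
s=observe();print(R.from_rotvec(s['ee_rot']).as_matrix().round(3),s['clock'])
E
python3 fit.py
```

```text
[ 0.5015  0.0539  0.3195 41.7624]
[[[-1.26, -0.11], [0.7, -0.61], [0.93, 0.67], [-0.66, 1.18], [0.2, 0.53], [-0.13, 0.08], [-0.91, 0.39], [0.28, -0.33]], [[0.14, -0.59], [1.11, -0.11], [0.57, 0.74], [-0.36, 0.16], [1.04, -0.61], [0.23, -0.37], [0.14, 0.73], [-0.4, -0.6]]]
[[0.4712 0.0754 0.056 ]
 [0.4947 0.0042 0.078 ]
 [0.5384 0.0345 0.064 ]
 [0.5324 0.0765 0.062 ]]
[[-0.909  0.418  0.   ]
 [ 0.418  0.909  0.   ]
 [-0.     0.    -1.   ]] 0.7
```

Request:
jog_arm([
  [[-0.04,-0.037,0,0,0,-0.075,1],[-0.08,-0.073,0,0,0,-0.15,1],[-0.12,-0.11,0,0,0,-0.225,1],[-0.16,-0.147,0,0,0,-0.3,1],[-0.2,-0.183,0,0,0,-0.375,1],[-0.24,-0.22,0,0,0,-0.45,1],[-0.28,-0.257,0,0,0,-0.525,1],[-0.32,-0.293,0,0,0,-0.6,1],[-0.36,-0.33,0,0,0,-0.675,1],[-0.403,-0.366,0,0,0,-0.75,1]],
], force=20)

```text
clock: 1.53
position: [0.4235, 0.1821, 0.2271]
ee_rot: [-0.505, 3.1, 0.001]
force: [1.5, 0.2, 0.0]
width: 0.325
gripper_force: 0.0
```

Request:
jog_arm([
  [[0,0,0,0,0,0,1],[0,0,0,0,0,0,1],[0,0,0,0,0,0,1],[0,0,0,0,0,0,1],[0,0,0,0,0,0,1],[0,0,0,0,0,0,1]],
])

```text
clock: 2.03
position: [0.4226, 0.1853, 0.2267]
ee_rot: [0.502, -3.101, -0.0]
force: [-0.3, -0.4, -0.0]
width: 0.006
gripper_force: 0.0
```

```bash
cat >st.py <<'E'
from h import *
v=np.load('pose.npy'); s=observe(); p=s['position']; M=R.from_rotvec(s['ee_rot']).as_matrix()
c,n=np.cos(v[2]),np.sin(v[2]); d=p[:2]-v[:2]; f=s['force']
print('t',round(s['clock'],2),'pos',p.round(4),'timer mm',np.round([1e3*(c*d[0]+n*d[1]),1e3*(-n*d[0]+c*d[1]),1e3*(p[2]-.02)],1),'F',f.round(2),'w',round(s['width'],3))
print('toolx in timer',np.round(R.from_euler('z',-v[2]).apply(M[:,0]),3),'tooly',np.round(R.from_euler('z',-v[2]).apply(M[:,1]),3))
E
python3 st.py
```

```text
t 2.03 pos [0.4226 0.1853 0.2267] timer mm [-33.6 149.6 206.7] F [-0.26 -0.41 -0.  ] w 0.006
toolx in timer [-1.    -0.002  0.   ] tooly [-0.002  1.     0.   ]
```

Request:
jog_arm([
  [[-0.006,-0.04,0,0,0,0,1],[-0.0116,-0.08,0,0,0,0,1],[-0.0116,-0.11,0.02,0,0,0,1],[-0.0116,-0.1296,0.05,0,0,0,1],[-0.0116,-0.1296,0.09,0,0,0,1],[-0.0116,-0.1296,0.13,0,0,0,1],[-0.0116,-0.1296,0.15,0,0,0,1],[-0.0116,-0.1296,0.15,0,0,0,1],[-0.0116,-0.1296,0.15,0,0,0,1],[-0.0116,-0.1296,0.15,0,0,0,1]],
])

```text
clock: 2.87
position: [0.4757, 0.0653, 0.0779]
ee_rot: [-0.5, 3.1, 0.0]
force: [0.4, -0.2, 0.6]
width: 0.003
gripper_force: 0.0
```

```bash
python3 st.py; python3 - <<'E'
from cell import *
import cv2
a=get_image("top");b=get_image("side")
cv2.imwrite("pics/1.png",cv2.resize(b[170:290,225:375],None,fx=5,fy=5,interpolation=cv2.INTER_CUBIC)[:,:,::-1])
E
```

```text
t 2.87 pos [0.4757 0.0653 0.0779] timer mm [-20.9  19.   57.9] F [ 0.45 -0.21  0.55] w 0.003
toolx in timer [-1.    -0.    -0.002] tooly [-0.  1. -0.]
```

View pics/1.png

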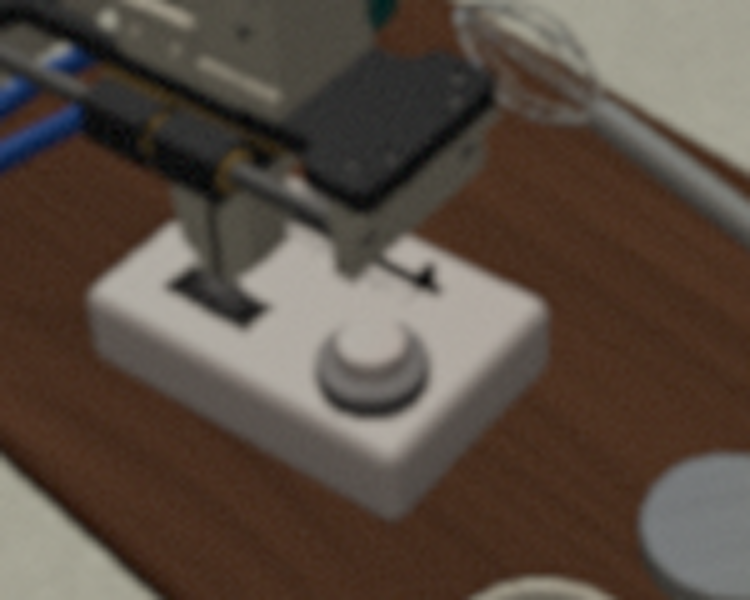

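```bash
python3 -c "
from cell import *;print(observe()['joints'].round(2))"
```

```text
[-0.35  0.39  0.14  2.1  -0.09  0.65  1.73]
```

Request:
jog_arm([
  [[0,0.0025,0,0,0,0.12,1],[0,0.0025,0,0,0,0.24,1],[0,0.0025,0,0,0,0.36,1],[0,0.0025,0,0,0,0.48,1],[0,0.0025,0,0,0,0.6,1],[0,0.0025,0,0,0,0.72,1],[0,0.0025,0,0,0,0.84,1],[0,0.0025,0,0,0,0.96,1],[0,0.0025,0,0,0,1.08,1],[0,0.0025,0,0,0,1.2,1]],
])

```text
clock: 3.8
position: [0.475, 0.0677, 0.0783]
ee_rot: [1.346, 2.837, 0.004]
force: [0.0, -0.1, -0.1]
width: 0.003
gripper_force: 0.0
```

Request:
jog_arm([
  [[0,0,0,0,0,0.12,1],[0,0,0,0,0,0.24,1],[0,0,0,0,0,0.37,1],[0,0,0,0,0,0.37,1],[0,0,0,0,0,0.37,1],[0,0,0,0,0,0.37,1]],
])

```text
clock: 4.3
position: [0.4744, 0.0674, 0.0774]
ee_rot: [1.833, 2.551, 0.002]
force: [-0.2, 0.0, -0.6]
width: 0.003
gripper_force: 0.0
```

```bash
python3 st.py
```

```text
t 4.3 pos [0.4744 0.0674 0.0774] timer mm [-21.4  21.3  57.4] F [-0.18  0.02 -0.62] w 0.003
toolx in timer [-0.005  1.     0.   ] tooly [1.    0.005 0.001]
```

Request:
jog_arm([
  [[0.001,-0.001,0.004,0,0,0,1],[0.001,-0.001,0.008,0,0,0,1],[0.001,-0.001,0.009,0,0,0,1],[0.001,-0.001,0.009,0,0,0,1],[0.001,-0.001,0.009,0,0,0,1]],
])

```text
clock: 4.72
position: [0.4726, 0.0674, 0.0675]
ee_rot: [-1.839, -2.547, 0.001]
force: [-0.1, 0.5, -0.7]
width: 0.003
gripper_force: 0.0
```

Request:
jog_arm([
  [[0,0,0.0005,0,0,0,1],[0,0,0.001,0,0,0,1],[0,0,0.0015,0,0,0,1],[0,0,0.0015,0,0,0,1]],
])

```text
clock: 5.05
position: [0.4727, 0.0677, 0.0662]
ee_rot: [-1.839, -2.547, -0.0]
force: [0.5, -0.5, -0.1]
width: 0.005
gripper_force: 0.0
```

Request:
jog_arm([
  [[0,0,0.0005,0,0,0,1],[0,0,0.001,0,0,0,1],[0,0,0.001,0,0,0,1]],
])

```text
clock: 5.3
position: [0.4729, 0.0676, 0.0656]
ee_rot: [-1.839, -2.547, -0.001]
force: [-2.8, -0.0, 9.5]
width: 0.002
gripper_force: 4.7
```

Request:
jog_arm([
  [[0.001,0,0,0,0,0,1],[0.0025,0,0,0,0,0,1],[0.004,0,0,0,0,0,1]],
])

```text
clock: 5.55
position: [0.4718, 0.0708, 0.0657]
ee_rot: [1.84, 2.546, 0.0]
force: [-1.7, -3.2, 9.4]
width: 0.008
gripper_force: 4.3
```

Request:
jog_arm([
  [[0.0015,0,0,0,0,0,1],[0.003,0,0,0,0,0,1],[0.0045,0,0,0,0,0,1],[0.006,0,0,0,0,0,1],[0.0075,0,0,0,0,0,1],[0.009,0,0,0,0,0,1],[0.01,0,0,0,0,0,1]],
])

```text
clock: 6.13
position: [0.4686, 0.0804, 0.0657]
ee_rot: [1.84, 2.546, 0.0]
force: [-2.1, -2.9, 10.1]
width: 0.006
gripper_force: 4.4
```

```bash
python3 st.py; python3 - <<'E'
from cell import *
import cv2
b=get_image("side")
cv2.imwrite("pics/2.png",cv2.resize(b[170:290,225:375],None,fx=5,fy=5,interpolation=cv2.INTER_CUBIC)[:,:,::-1])
E
```

```text
t 6.13 pos [0.4686 0.0804 0.0657] timer mm [-22.8  35.5  45.7] F [-2.07 -2.9  10.06] w 0.006
toolx in timer [ 0.  1. -0.] tooly [ 1.    -0.     0.001]
```

View pics/2.png

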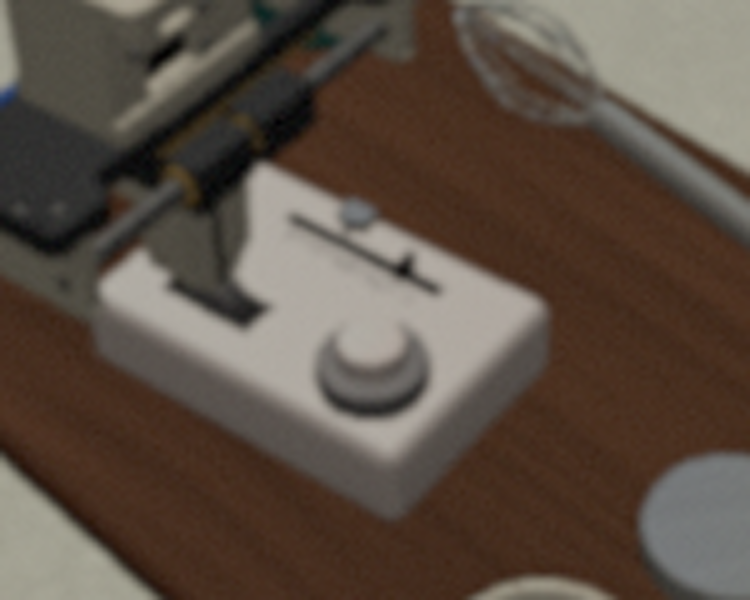

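Request:
jog_arm([
  [[0,0,-0.003,0,0,0,1],[-0.004,0,-0.005,0,0,0,1],[-0.01,0,-0.005,0,0,0,1],[-0.015,0,-0.005,0,0,0,1],[-0.015,0,-0.005,0,0,0,1],[-0.015,0,-0.003,0,0,0,1],[-0.015,0,-0.0015,0,0,0,1],[-0.015,0,-0.001,0,0,0,1],[-0.015,0,-0.0005,0,0,0,1],[-0.015,0,0,0,0,0,1]],
])

```text
clock: 7.02
position: [0.473, 0.0667, 0.0654]
ee_rot: [-1.839, -2.547, -0.0]
force: [-3.2, -1.4, 14.0]
width: 0.001
gripper_force: 6.9
```

Request:
jog_arm([
  [[0.001,0,0,0,0,0,1],[0.0025,0,0,0,0,0,1],[0.004,0,0,0,0,0,1],[0.006,0,0,0,0,0,1],[0.008,0,0,0,0,0,1],[0.01,0,0,0,0,0,1],[0.012,0,0,0,0,0,1],[0.014,0,0,0,0,0,1],[0.015,0,0,0,0,0,1],[0.015,0,0,0,0,0,1]],
])

```text
clock: 7.85
position: [0.4683, 0.0807, 0.0656]
ee_rot: [1.839, 2.547, 0.0]
force: [-2.6, -1.9, 11.6]
width: 0.01
gripper_force: 5.4
```

Request:
jog_arm([
  [[0,0,-0.003,0,0,0,1],[-0.004,0,-0.005,0,0,0,1],[-0.01,0,-0.005,0,0,0,1],[-0.015,0,-0.005,0,0,0,1],[-0.015,0,-0.005,0,0,0,1],[-0.015,0,-0.003,0,0,0,1],[-0.015,0,-0.0015,0,0,0,1],[-0.015,0,-0.001,0,0,0,1],[-0.015,0,-0.0005,0,0,0,1],[-0.015,0,0,0,0,0,1]],
])

```text
clock: 8.68
position: [0.473, 0.0667, 0.0654]
ee_rot: [-1.839, -2.547, -0.0]
force: [-3.3, -1.7, 13.9]
width: 0.004
gripper_force: 6.8
```

```bash
python3 st.py; python3 - <<'E'
from cell import *
import cv2
b=get_image("side")
cv2.imwrite("pics/3.png",cv2.resize(b[200:250,270:330],None,fx=10,fy=10,interpolation=cv2.INTER_CUBIC)[:,:,::-1])
E
```

```text
t 8.68 pos [0.473  0.0667 0.0654] timer mm [-23.   21.2  45.4] F [-3.32 -1.7  13.93] w 0.004
toolx in timer [-0.  1.  0.] tooly [ 1.  0. -0.]
```

View pics/3.png

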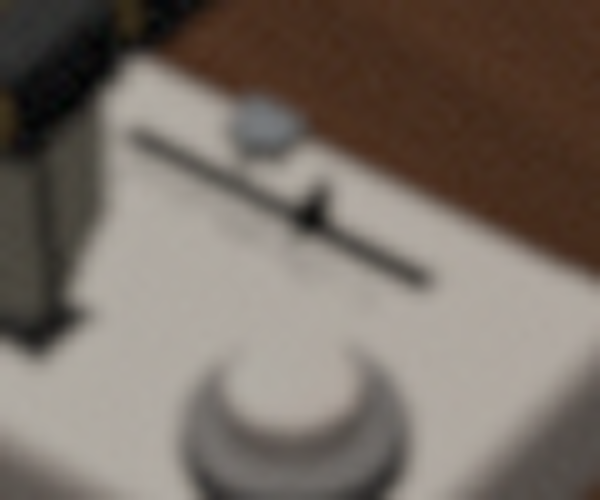

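```bash
python3 - <<'E'
from h import *
v=np.load('pose.npy')
c=lambda P:((proj(world(P,v),'side')-[270,200]+.5)*10).round().tolist()
for m in (0,20,21,22,24,36,38,40,42,44,60): print(m,'base',c([[29,-30+m,36]]),'tip',c([[29,-30+m,44]]),'tooth base',c([[34,-30+m,36]]), 'tab centre top',c([[41,-30+m,42]]))
E
```

```text
0 base [[412.0, 274.0]] tip [[411.0, 243.0]] tooth base [[428.0, 259.0]] tab centre top [[449.0, 215.0]]
20 base [[329.0, 232.0]] tip [[327.0, 201.0]] tooth base [[345.0, 217.0]] tab centre top [[366.0, 174.0]]
21 base [[324.0, 230.0]] tip [[323.0, 199.0]] tooth base [[340.0, 215.0]] tab centre top [[361.0, 172.0]]
22 base [[320.0, 228.0]] tip [[319.0, 197.0]] tooth base [[336.0, 213.0]] tab centre top [[357.0, 170.0]]
24 base [[312.0, 224.0]] tip [[310.0, 193.0]] tooth base [[328.0, 209.0]] tab centre top [[349.0, 166.0]]
36 base [[263.0, 199.0]] tip [[261.0, 169.0]] tooth base [[279.0, 185.0]] tab centre top [[300.0, 142.0]]
38 base [[255.0, 195.0]] tip [[253.0, 165.0]] tooth base [[271.0, 181.0]] tab centre top [[292.0, 138.0]]
40 base [[247.0, 191.0]] tip [[245.0, 160.0]] tooth base [[263.0, 177.0]] tab centre top [[284.0, 134.0]]
42 base [[239.0, 187.0]] tip [[237.0, 156.0]] tooth base [[255.0, 173.0]] tab centre top [[276.0, 130.0]]
44 base [[231.0, 183.0]] tip [[229.0, 152.0]] tooth base [[247.0, 169.0]] tab centre top [[268.0, 126.0]]
60 base [[167.0, 151.0]] tip [[165.0, 120.0]] tooth base [[183.0, 137.0]] tab centre top [[204.0, 95.0]]
```

Request:
jog_arm([
  [[0,0,-0.0004,0,0,0,1],[0.0015,0,-0.0004,0,0,0,1],[0.003,0,-0.0004,0,0,0,1],[0.005,0,-0.0004,0,0,0,1],[0.007,0,-0.0004,0,0,0,1],[0.009,0,-0.0004,0,0,0,1],[0.011,0,-0.0004,0,0,0,1],[0.013,0,-0.0004,0,0,0,1],[0.015,0,-0.0004,0,0,0,1],[0.015,0,-0.0004,0,0,0,1]],
])

```text
clock: 9.57
position: [0.4682, 0.0811, 0.0657]
ee_rot: [1.839, 2.547, -0.0]
force: [-2.2, -1.4, 7.2]
width: 0.006
gripper_force: 3.5
```

Request:
jog_arm([
  [[0,0,-0.005,0,0,0,1],[0,0,-0.02,0,0,0,1],[0,-0.04,-0.03,0,0,0,1],[0,-0.07,-0.03,0,0,0,1],[0,-0.1,-0.03,0,0,0,1],[0,-0.13,-0.03,0,0,0,1],[0,-0.13,-0.03,0,0,0,1],[0,-0.13,-0.03,0,0,0,1]],
])

```text
clock: 10.23
position: [0.3435, 0.0402, 0.0958]
ee_rot: [-1.838, -2.546, -0.001]
force: [1.3, 1.3, 0.8]
width: 0.007
gripper_force: 0.0
```

```bash
cat >look.py <<'E'
from h import *
import cv2,sys
a=np.mean([get_image("top") for _ in range(6)],0); b=np.mean([get_image("side") for _ in range(6)],0)
z=lambda i,r,c,k:cv2.resize(np.clip(i[r:r+50,c:c+c2],0,255).astype(np.uint8),None,fx=k,fy=k,interpolation=cv2.INTER_CUBIC)[:,:,::-1]
c2=60
cv2.imwrite(sys.argv[1],np.hstack([z(a,200,285,6.5),z(b,200,270,6.5)]))
E
python3 look.py pics/4.png; python3 st.py
```

```text
t 10.83 pos [0.345  0.04   0.0956] timer mm [-152.9   36.    75.6] F [-0.47 -0.99 -1.42] w 0.006
toolx in timer [-0.  1. -0.] tooly [ 1.  0. -0.]
```

View pics/4.png

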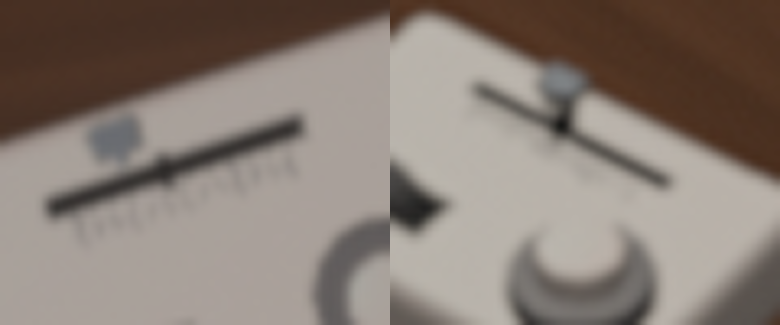

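Request:
jog_arm([
  [[0,0.03,0,0,0,0,1],[-0.01,0.07,0,0,0,0,1],[-0.0135,0.11,0,0,0,0,1],[-0.0135,0.13,0,0,0,0,1],[-0.0135,0.13,0.01,0,0,0,1],[-0.0135,0.13,0.02,0,0,0,1],[-0.0135,0.13,0.025,0,0,0,1],[-0.0135,0.13,0.027,0,0,0,1],[-0.0135,0.13,0.027,0,0,0,1]],
])

```text
clock: 11.58
position: [0.471, 0.0677, 0.068]
ee_rot: [-1.839, -2.545, 0.002]
force: [0.3, 0.3, -0.4]
width: 0.005
gripper_force: 0.0
```

Request:
jog_arm([
  [[0,0,0.001,0,0,0,1],[0,0,0.002,0,0,0,1],[0,0,0.0025,0,0,0,1],[0,0,0.003,0,0,0,1],[0,0,0.003,0,0,0,1]],
])

```text
clock: 12.0
position: [0.4726, 0.0682, 0.0659]
ee_rot: [1.839, 2.547, 0.001]
force: [-1.5, -0.2, 3.0]
width: 0.001
gripper_force: 1.6
```

```bash
python3 st.py
```

```text
t 12.0 pos [0.4726 0.0682 0.0659] timer mm [-22.9  22.7  45.9] F [-1.47 -0.19  3.03] w 0.001
toolx in timer [-0.  1.  0.] tooly [1. 0. 0.]
```

Contact but light (3 N); press a bit more, then draw 13.4 mm.

Request:
jog_arm([
  [[0,0,0.0003,0,0,0,1],[0,0,0.0005,0,0,0,1],[0,0,0.0005,0,0,0,1]],
])

```text
clock: 12.25
position: [0.4727, 0.0682, 0.0656]
ee_rot: [-1.839, -2.547, -0.001]
force: [-2.5, 0.0, 10.3]
width: 0.008
gripper_force: 5.1
```

Request:
jog_arm([
  [[0.0015,0,0,0,0,0,1],[0.003,0,0,0,0,0,1],[0.005,0,0,0,0,0,1],[0.007,0,0,0,0,0,1],[0.009,0,0,0,0,0,1],[0.011,0,0,0,0,0,1],[0.0125,0,0,0,0,0,1],[0.0134,0,0,0,0,0,1],[0.0134,0,0,0,0,0,1],[0.0134,0,0,0,0,0,1]],
])

```text
clock: 13.08
position: [0.4687, 0.0804, 0.0657]
ee_rot: [1.84, 2.546, 0.001]
force: [-2.2, -1.0, 10.0]
width: 0.004
gripper_force: 4.9
```

Request:
jog_arm([
  [[0,0,-0.005,0,0,0,1],[0,0,-0.02,0,0,0,1],[0,-0.04,-0.03,0,0,0,1],[0,-0.07,-0.03,0,0,0,1],[0,-0.1,-0.03,0,0,0,1],[0,-0.13,-0.03,0,0,0,1],[0,-0.13,-0.03,0,0,0,1],[0,-0.13,-0.03,0,0,0,1]],
])

```text
clock: 13.75
position: [0.3436, 0.04, 0.0953]
ee_rot: [-1.839, -2.546, -0.001]
force: [0.8, 0.6, 0.5]
width: 0.003
gripper_force: 0.0
```

```bash
python3 look.py pics/5.png; python3 st.py
```

```text
t 14.35 pos [0.345  0.0399 0.0951] timer mm [-152.9   35.9   75.1] F [ 0.13 -0.35 -0.37] w 0.008
toolx in timer [-0.  1. -0.] tooly [ 1.  0. -0.]
```

View pics/5.png

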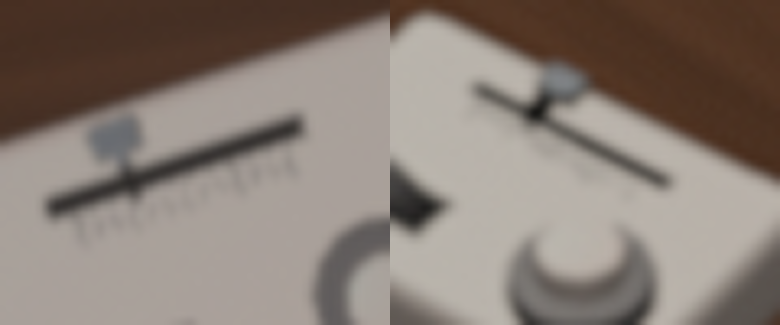

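Request:
jog_arm([
  [[-0.025,0,-0.01,0,0,0,1],[-0.055,0.02,-0.01,0,0,0,1],[-0.081,0.045,-0.01,0,0,0,1],[-0.081,0.08,-0.01,0,0,0,1],[-0.081,0.11,-0.01,0,0,0,1],[-0.081,0.131,-0.005,0,0,0,1],[-0.081,0.131,0.003,0,0,0,1],[-0.081,0.131,0.01,0,0,0,1],[-0.081,0.131,0.012,0,0,0,1],[-0.081,0.131,0.012,0,0,0,1]],
])

```text
clock: 15.18
position: [0.493, 0.0038, 0.0824]
ee_rot: [-1.839, -2.545, 0.003]
force: [-0.4, -0.1, -0.2]
width: 0.007
gripper_force: 0.0
```

Request:
jog_arm([
  [[0,0,0.001,0,0,0,1],[0,0,0.002,0,0,0,1],[0,0,0.003,0,0,0,1],[0,0,0.004,0,0,0,1],[0,0,0.005,0,0,0,1],[0,0,0.006,0,0,0,1],[0,0,0.006,0,0,0,1]],
])

```text
clock: 15.77
position: [0.4948, 0.0043, 0.0771]
ee_rot: [1.839, 2.547, 0.0]
force: [0.1, -0.4, 1.9]
width: 0.0
gripper_force: 1.0
```

```bash
python3 st.py
```

```text
t 15.77 pos [0.4948 0.0043 0.0771] timer mm [-21.9 -45.   57.1] F [ 0.05 -0.37  1.88] w 0.0
toolx in timer [-0.  1.  0.] tooly [1. 0. 0.]
```

Request:
jog_arm([
  [[0,0,0.001,0,0,0,1],[0,0,0.002,0,0,0,1],[0,0,0.003,0,0,0,1],[0,0,0.004,0,0,0,1],[0,0,0.0042,0,0,0,1],[0,0,0.0042,0,0,0,1]],
])

```text
clock: 16.27
position: [0.4948, 0.0043, 0.0729]
ee_rot: [-1.839, -2.547, -0.0]
force: [-0.6, 1.0, 4.3]
width: 0.001
gripper_force: 2.2
```

Request:
jog_arm([
  [[0,0,0.0003,0,0,0,1],[0,0,0.0006,0,0,0,1],[0,0,0.0006,0,0,0,1]],
])

```text
clock: 16.52
position: [0.4948, 0.0043, 0.0724]
ee_rot: [1.839, 2.547, 0.0]
force: [-0.7, 0.9, 4.7]
width: 0.004
gripper_force: 2.4
```

Request:
jog_arm([
  [[0,0,0.0002,0,0,0,1],[0,0,0.0005,0,0,0,1],[0,0,0.0005,0,0,0,1]],
])

```text
clock: 16.77
position: [0.4948, 0.0043, 0.0722]
ee_rot: [-1.839, -2.547, -0.001]
force: [-2.0, 0.8, 11.2]
width: 0.004
gripper_force: 5.6
```

Bottom felt (11 N); release straight up and withdraw.

Request:
jog_arm([
  [[0,0,-0.003,0,0,0,1],[0,0,-0.01,0,0,0,1],[0,0,-0.03,0,0,0,1],[0,-0.03,-0.04,0,0,0,1],[0,-0.07,-0.04,0,0,0,1],[0,-0.11,-0.04,0,0,0,1],[0,-0.14,-0.04,0,0,0,1],[0,-0.14,-0.04,0,0,0,1],[0,-0.14,-0.04,0,0,0,1],[0,-0.14,-0.04,0,0,0,1]],
])

```text
clock: 17.6
position: [0.363, -0.0396, 0.1123]
ee_rot: [1.838, 2.546, 0.002]
force: [-0.0, 0.0, -0.2]
width: 0.005
gripper_force: 0.0
```

```bash
python3 look.py pics/6.png; python3 st.py
```

```text
t 18.2 pos [ 0.3619 -0.0398  0.1118] timer mm [-161.9  -45.1   91.8] F [-0.33 -0.78  0.08] w 0.005
toolx in timer [-0.  1. -0.] tooly [ 1.  0. -0.]
```

View pics/6.png

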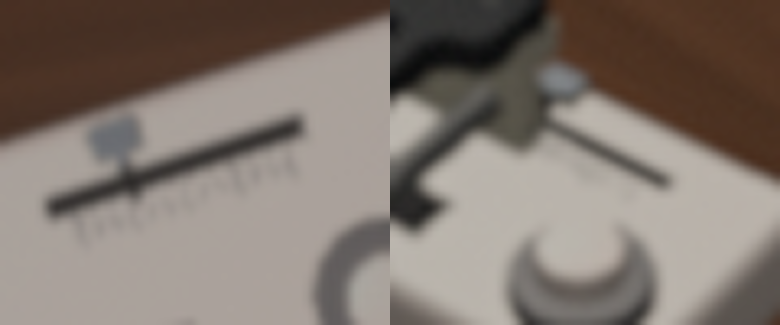

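The top view shows the pointer still at (132,181), in line with the tooth at (124,162) along the timer's x direction. The button is up and the gripper is clear of everything.

```bash
python3 -c "
from cell import *;print(sign_off())"
```

```text
the job is handed in; nothing more can be done
None
```

The pointer is set in line with the tab's tooth (about 0.5 mm off in the top view, roughly 1.5 mm by the side view). The start button was then pressed to its stop and came back up, no force reading went above 14 N, and the job is handed in; the sign-off gave no verdict.

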